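# Plate to the sandwich press, lid held open

## Task

The sandwich in the press is done. First slide the small round plate across the worktop, without lifting it, until it sits snugly against the front of the sandwich press and centred on it; then take the lid by its front handle, raise it to 45 degrees and keep holding it there, so that I can lift the sandwich out onto the plate. Your program finishes while the fingers still hold the lid at 45 degrees (it falls shut if let go, so never let it drop); leave the sandwich in the press and the food tin, salt shaker, pepper mill and spice jar where they stand.

Things in the scene. Friction and masses are not known exactly. Their poses are not given: they have to be found in the camera images.
- press: Sandwich press, black, metal panel on the lid; fixed to the worktop. 200 mm deep (x), 240 wide (y), 114 high shut (156 with the handle). Origin: centre of its underside, at worktop height; +x to its back (hinge side), -x out of its front, z up. The front faces the robot, yaw within 12 degrees. Its upright front face (4 to 40 mm high) is at x = -100 mm; lower grill plate 50 mm high.
- press_front (a point): Point on the worktop below the middle of the press's front face (x = -100 mm in the press frame).
- press_lid: The hinged lid with its handle, 200 x 240 mm, 40 mm thick. Origin: the middle of the lid's hinge axis: 105 mm behind the press's origin, 70 mm above the worktop. The axis runs along the press's y.
- lid_angle (a joint): Opening angle of the lid about its rear hinge, rad: 0 shut, 0.785 = 45 degrees, stop at 1.6; grows as the front rises. The lid weighs about 0.8 kg (varies by a quarter either way) and falls shut when let go: 3 to 5 N at the handle lift it. The hinge has almost no friction.
- lid_handle (a point): Lid handle: round metal bar, 16 mm thick, along the press's y, 136 mm free between two black struts that stand on the lid's front. This point: its middle; turns with the lid. Shut: 148 mm above the worktop, 34 mm above the lid's top, 25 mm in front of the press's front face; 230 mm forward of and 78 mm above the hinge axis (radius 243 mm). At 45 degrees: 288 mm above the worktop.
- plate: Small round beige stoneware plate, 129 mm across, 17 mm high, rim turned up, foot 109 mm across, 0.16 kg. Origin: centre of its underside. It starts on the worktop to the left or right in front of the press. Touching the press's front, its centre is 65 mm in front of the front face. Slides freely on the worktop.
- sandwich: Toasted sandwich, 98 x 106 x 23 mm, lying on the lower grill plate under the lid, to be left there. Origin: centre of its underside.
- tin: Food tin with a picture label, 75 mm across, 110 mm high; origin centre of its underside. Stands across from the plate, on the other side in front of the press. Leave alone.
- salt: Salt shaker, 44 mm across, 90 mm high; origin centre of its underside. Leave alone.
- pepper: Wooden pepper mill, 58 mm across, 170 mm high; origin centre of its underside. Leave alone.
- spice: Spice jar with a red cap, 45 mm across, 106 mm high; origin centre of its underside. Leave alone.
Mind the look-alikes: they are no part of the job. What is shaped like the plate but pink is not meant.

How it is judged:
By the outcome, as a careful person would: the job done as asked, in the order asked, and still so for the second after the job is handed in, while the arm keeps its last pose, push and grip.
It also fails if it takes over 64 s, if anything falls off the work surface, if the arm or the gripper's body presses on something with over 40 N, if the wrist force passes 120 N, or if a joint passes its speed limit or range.

## Robot

A 6-joint arm with a two-finger parallel gripper is mounted at the origin on a cart in front of the work surface, level with it; the furniture and walls round the work are solid. World frame = base frame: x ahead of the robot, y to its left, z up, the work surface at z = 0. Lengths are in m, angles in rad, forces in N, time in s.
With the tool pointing down it reaches from about 0.425 to 0.95 m from the base axis. Payload 14.7 kg.
Tool frame: the origin (TCP) lies midway between the tips of the shut fingers; the grasp point (between the pads) lies 19 mm behind it (env.pinch_z is the z of the grasp point in the tool frame, in m); z points along the fingers, y is the line along which they close (so a half turn about z gives the same grasp; the last joint's range is limited). The gripper opens to 85 mm and grips with 20 to 120 N. Pads are 22 mm wide; open, the fingers measure 114 mm over their backs; the gripper's body (76 mm by 85 mm) begins 54 mm behind the grasp point. The pads swing forward as they close: fully open they stand 13 mm farther back than shut.
Start: joints at [-1.219, 0.48, 1.596, -0, 1.065, -0.047], TCP at [0.252, -0.599, 0.231] pointing down, gripper open.
Joint ranges: [-2.75, 2.75], [-0.82, 2.05], [0.23, 2.67], [-1.56, 4.7], [0.09, 2.69], [-2.92, 2.92]. Speed limits (rad/s): [1.89, 1.89, 2.39, 3.01, 3.01, 3.01].

## Interface

Orientations are given as a unit quaternion [x, y, z, w].
In Python, from station import env, viewer, finder gives the robot as it stands. The module is installed in compiled form; this text tells all that it offers.
- The arm moves only by the tool play_rows, never from a script. Its argument "deltas" is a list that holds one entry, the list of rows, each a list of 4 numbers: the shift along the tool's x, y, z in mm, then the turn about the tool's z in degrees. In form: [[[tx, ty, tz, spin], ...]]. A call has exactly 5 rows; each row is the pose to reach, as a shift and turn from the pose commanded when the call began, along the tool's axes at that moment; what a row does not reach only later rows make up. A row lasts 1/10 s, in which the tool goes at most 50 mm and 8.59 degrees, less where a joint would pass 70% of its speed; a pose out of reach is approached as far as the arm can. A call with a gripper value outside its range is refused whole. "hand" is the opening, from 0 (shut) to 1 (fully open), set as the call begins (left out, the last holds). The fingers move at their own pace and stop on an object; "squeeze" is the grip in N (left out, the last holds). Time passes only in rows, so rows that repeat a pose let the fingers close, or fill a call up. It gives the time, the measured TCP pose, the force, the opening and the grip force at its end, in the units of the state.
- env.get_obs(): the state, without advancing time (a new reading comes with each control period).
- viewer.get_image(name): name is "scene" or "top" or "wrist"; returns (picture, depth): 420x560x3 uint8, red, green, blue; 420x560 float32, m along the optical axis (not along the pixel's ray), 0 where there is no reading.
- viewer.camera_params(name): a dict with "fx", "fy", "cx", "cy" (pixels), "rvec" (rotation vector, rad) and "tvec" (3), from world to camera coordinates, as OpenCV has them. Camera axes: x right, y down, z forward; pixel columns grow to the right and rows downward; lengths in m; the calibration is good to about 2 mm. A picture is of the moment at which its call begins: read the wrist's pose just before it. camera_params takes no time and is no camera call; for the wrist camera it gives the pose at the moment of the call.
- env.finish_job(): hands the job in; it is judged then, once.
Trained networks look in the newest picture that a camera, given by its name, has taken for a name from the list of things; names that differ only in an ending like _2 or _b are one class to them, and where a whole thing is asked for, a point or a joint stands for the part that bears it (a point fixed in the world has none). Each returns a list of dicts, best first, with "score" (0 to 1); they miss things now and then, are a little off and sometimes report something else, mostly with a low value. They report only what shows in the picture. A call takes as long as a camera call. They do not tell look-alikes from the thing itself.
- finder.silhouettes(camera, thing): "mask" (420x560 bool, what is visible of it) and "point" ([column, row] in pixels, amid what is visible of it).
The state is a dict: "time_s": time; "joints": joint angles; "dq": joint speeds; "joint_efforts": joint torques, N m; "tcp_pos": TCP position; "tcp_rot": TCP orientation; "force": force on the tool from outside, world axes, zero at the start; "ft_torque": the same for the moment, N m; "width": finger opening in m; "finger_force": force on a finger pad.
Only numpy, scipy, OpenCV 4.12 (cv2) and the standard library are available. Lean on these libraries where they do the work, as an engineer would, in place of code of your own. Each camera call takes 0.05 s, during which the arm holds its last target. There are 200 camera calls.

## Working session

There is one attempt and no reset: what is moved stays moved. The work goes in short steps, Python scripts to look and compute and a tool call to move; the robot and the scene stay as the last step left them, time stands still between calls to the robot, and variables do not carry over. Pictures are saved under pics/ and viewed, at most 10 in all, crops included, and the job is handed in when it is done.

Besides the shell and the picture viewer there is one more tool, called after "Request:" by a JSON object that holds its "name" and its "arguments", one argument or row to a line. play_rows: Moves the arm, as the interface text tells. Its arguments: {"type":"object","properties":{"deltas":{"type":"array"},"hand":{"type":"number"},"squeeze":{"type":"number"}},"required":["deltas"]}

```bash
mkdir -p pics; cat > h.py <<'E'
from station import env, viewer, finder
import numpy as np, cv2
from scipy.spatial.transform import Rotation as R
def cam(n):
    p=viewer.camera_params(n); Rm=R.from_rotvec(np.ravel(p['rvec'])).as_matrix(); return p,Rm,np.ravel(p['tvec'])
def shot(n,save=None):
    c=cam(n); im,d=viewer.get_image(n)
    if save: cv2.imwrite('pics/'+save,im[:,:,::-1])
    return im,d,c
def cloud(d,c,mask=None):
    p,Rm,t=c; m=d>0
    if mask is not None: m&=mask
    v,u=np.nonzero(m); z=d[v,u]
    P=np.c_[(u-p['cx'])/p['fx']*z,(v-p['cy'])/p['fy']*z,z]
    return (P-t)@Rm, u, v
def proj(X,c):
    p,Rm,t=c; q=Rm@np.asarray(X)+t
    return p['fx']*q[0]/q[2]+p['cx'],p['fy']*q[1]/q[2]+p['cy']
E
python3 - <<'E'
from h import *
np.set_printoptions(precision=4,suppress=True)
ims=[]
for n in ['scene','top']:
    im,d,c=shot(n); ims.append(im)
    for th in ['plate','press','press_lid','lid_handle','tin','salt','pepper','spice','sandwich']:
        for r in finder.silhouettes(n,th)[:3]:
            P,u,v=cloud(d,c,r['mask'])
            if len(P)>5: print(n,th,round(r['score'],2),np.round(r['point']),len(P),np.median(P,0),np.percentile(P,2,0),np.percentile(P,98,0))
o=env.get_obs(); print(o['tcp_pos'],o['tcp_rot'],env.pinch_z,o['time_s'])
a=np.hstack(ims); cv2.imwrite('pics/a.png',cv2.resize(a,(800,300))[:,:,::-1])
cv2.imwrite('pics/scene.png',ims[0][:,:,::-1]); cv2.imwrite('pics/top.png',ims[1][:,:,::-1])
E
```

```text
scene plate 0.8 [303. 264.] 1094 [0.424  0.0565 0.0112] [0.3652 0.0023 0.0046] [0.4792 0.1145 0.0197]
scene plate 0.61 [163. 257.] 473 [0.6638 0.3916 0.0744] [ 0.6549  0.3665 -0.0003] [0.7385 0.4094 0.1099]
scene press 0.61 [287. 188.] 4698 [ 0.6383 -0.0515  0.1136] [ 0.5412 -0.1925  0.0162] [0.7663 0.0429 0.1547]
scene press 0.28 [293. 180.] 3441 [ 0.6548 -0.0657  0.1153] [ 0.5392 -0.1948  0.09  ] [0.7681 0.0405 0.1558]
scene press_lid 0.93 [290. 181.] 3399 [ 0.6537 -0.065   0.1153] [ 0.5392 -0.1936  0.0939] [0.7654 0.0405 0.1558]
scene lid_handle 0.91 [290. 178.] 3477 [ 0.6546 -0.0639  0.1152] [ 0.5391 -0.1948  0.0591] [0.7693 0.0407 0.1557]
scene tin 0.76 [234. 280.] 996 [0.4502 0.2747 0.1011] [0.4296 0.2339 0.0006] [0.5016 0.3024 0.1111]
scene salt 0.63 [353. 170.] 222 [ 0.6044 -0.3308  0.0501] [ 0.592  -0.3501  0.0046] [ 0.6254 -0.3202  0.0906]
scene pepper 0.63 [195. 239.] 662 [0.6506 0.2968 0.0845] [0.6399 0.2671 0.0041] [0.6781 0.3151 0.163 ]
scene spice 0.78 [164. 258.] 404 [0.6623 0.392  0.0761] [0.6547 0.3715 0.0102] [0.6925 0.409  0.1098]
scene sandwich 0.63 [289. 184.] 3
[... 833 characters left out ...]
lt 0.53 [380. 212.] 148 [ 0.6051 -0.3324  0.0775] [ 0.5889 -0.3534  0.0059] [ 0.6235 -0.3213  0.0913]
top pepper 0.46 [305. 194.] 4577 [ 0.6564 -0.0844  0.1159] [ 0.541  -0.1978  0.1025] [0.7647 0.0305 0.1563]
top pepper 0.44 [304. 197.] 4690 [ 0.6576 -0.0823  0.1158] [ 0.541  -0.1962  0.0385] [0.7666 0.0331 0.1561]
top spice 0.6 [163. 194.] 261 [0.672  0.3787 0.103 ] [0.6526 0.365  0.0013] [0.7063 0.4117 0.1114]
top spice 0.48 [304. 193.] 4510 [ 0.6571 -0.0814  0.1159] [ 0.5414 -0.1943  0.1035] [0.7649 0.0304 0.1562]
top spice 0.22 [375. 215.] 149 [ 0.6054 -0.3319  0.0774] [ 0.5889 -0.352   0.0061] [ 0.6254 -0.3213  0.0913]
[ 0.2524 -0.599   0.2313] [0.9802 0.1981 0.     0.    ] -0.0187 1.0
```

View pics/scene.png

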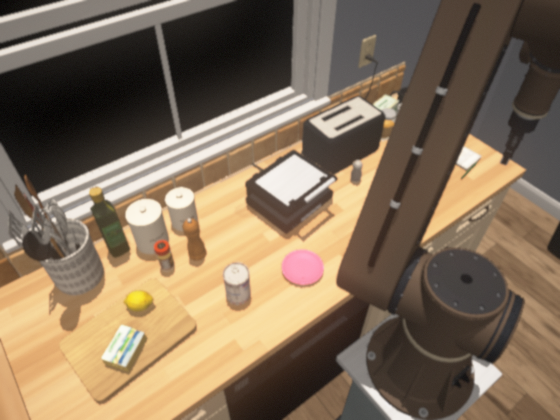

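View pics/top.png

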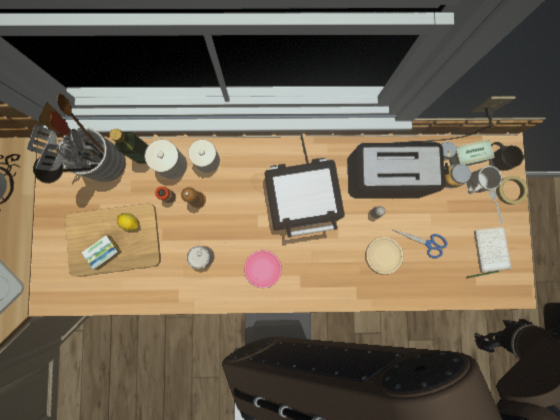

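The scene camera shows the press at about (290,185) and the tin at (236,282). The arm hides the beige plate. In the top view:

- **Pink look-alike plate:** (263,268).
- **Beige plate, the one meant:** (384,256).
- **Salt:** (378,212).
- **Tin:** (200,257).
- **Press:** (305,195), with its handle at (310,230).

I choose the beige plate and will check it in a crop while fitting the poses.

```bash
cat >> h.py <<'E'
def fitcircle(xy):
    for _ in range(3):
        A=np.c_[2*xy,np.ones(len(xy))]; s=np.linalg.lstsq(A,(xy**2).sum(1),rcond=None)[0]
        c=s[:2]; r=np.sqrt(s[2]+c@c); e=abs(np.linalg.norm(xy-c,axis=1)-r); xy=xy[e<max(np.percentile(e,90),1e-4)]
    return c,r
def plate(n,near):
    im,d,c=shot(n); best=None
    for r in finder.silhouettes(n,'plate'):
        m=r['mask']; k=max(cv2.findContours(m.astype('uint8'),0,1)[0],key=len)[:,0,:].astype(float)
        p,Rm,t=c; q=np.c_[(k[:,0]-p['cx'])/p['fx'],(k[:,1]-p['cy'])/p['fy'],np.ones(len(k))]@Rm
        o=-Rm.T@t; xy=(o+q*((0.016-o[2])/q[:,2])[:,None])[:,:2]
        cc,rr=fitcircle(xy); col=im[m].mean(0)
        print(n,'plate',cc.round(4),'r',round(rr,4),'col',col.round(),round(r['score'],2))
    return im,d,c
E
python3 - <<'E'
from h import *
np.set_printoptions(precision=4,suppress=True)
im,d,c=plate('top',None)
cv2.imwrite('pics/crop.png',cv2.resize(im[190:310,230:450],None,fx=3,fy=3)[:,:,::-1])
for n in ['top','scene']:
    im,d,c=shot(n)
    P,u,v=cloud(d,c)
    b=(P[:,0]>.5)&(P[:,0]<.8)&(P[:,1]>-.235)&(P[:,1]<.08)
    L=P[b&(P[:,2]>.108)&(P[:,2]<.120)]
    r=cv2.minAreaRect(L[:,:2].astype('float32')); print(n,'lidtop',r,np.median(L[:,2]))
    H=P[b&(P[:,2]>.140)&(P[:,2]<.162)]
    r=cv2.minAreaRect(H[:,:2].astype('float32')); print('handle',len(H),r,H[:,2].max(),np.median(H,0))
    m=cv2.fitLine(H[:,:2].astype('float32'),cv2.DIST_HUBER,0,.01,.01).ravel(); print('line',m,np.degrees(np.arctan2(m[1],m[0])))
E
```

```text
top plate [0.4177 0.0597] r 0.0614 col [219. 134. 157.] 0.95
top plate [ 0.4591 -0.3669] r 0.0631 col [210. 191. 152.] 0.91
top lidtop ((0.6644307971000671, -0.08258220553398132), (0.20081482827663422, 0.23909242451190948), 8.555383682250977) 0.11541090873759918
handle 292 ((0.5498766303062439, -0.1003783643245697), (0.03241344541311264, 0.16030274331569672), 8.395292282104492) 0.16197133816571663 [ 0.5443 -0.1     0.1549]
line [ 0.1545 -0.988   0.5448 -0.1002] -81.109474
scene lidtop ((0.6675780415534973, -0.08087426424026489), (0.20162081718444824, 0.2409268021583557), 8.353050231933594) 0.11517673265803968
handle 255 ((0.5504152178764343, -0.10102414339780807), (0.031427208334207535, 0.16313019394874573), 8.255844116210938) 0.16104090282095154 [ 0.5447 -0.0937  0.1534]
line [ 0.1329 -0.9911  0.5413 -0.0725] -82.36368
```

View pics/crop.png

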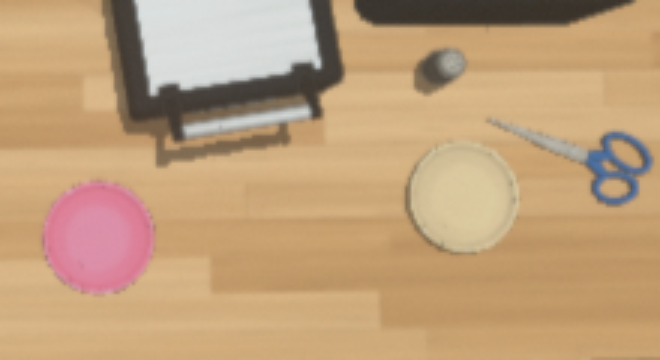

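The crop confirms the beige plate at crop (463,197), with the pink one at (98,237). Scissors lie just to its right, at crop (490–650,120–205). I'll therefore come in from the lower right with the open fingers as a fork, heading 60°.

```bash
cat >> h.py <<'E'
def go(x,y,z,head):
    o=env.get_obs(); M=R.from_quat(o['tcp_rot']).as_matrix(); h0=np.degrees(np.arctan2(M[1,0],M[0,0]))
    d=M.T@(np.array([x,y,z])-o['tcp_pos'])*1000; s=-((head-h0+180)%360-180)
    print('t',round(o['time_s'],2),'tcp',np.round(o['tcp_pos'],4),'head',round(h0,2),'F',np.round(o['force'],1),'w',round(o['width'],4),'j6',round(o['joints'][5],2),'-> delta',d.round(1),'spin',round(s,1))
E
python3 -c "
from h import *
go(.412,-.448,.05,60)"
```

```text
t 1.2 tcp [ 0.2524 -0.599   0.2313] head 22.85 F [-0.2 -0.1  0.2] w 0.0853 j6 -0.05 -> delta [205.7 -77.2 181.3] spin -37.1
```

Request:
{"name": "play_rows", "arguments": {
  "deltas": [
    [[35,-13,10,-8],[75,-28,35,-16],[115,-43,65,-24],[155,-58,95,-32],[190,-71,125,-37]]
  ],
  "hand": 1
}}

```text
time_s: 1.7
tcp_pos: [0.3999, -0.46, 0.1072]
tcp_rot: [0.865, 0.501, 0.0, 0.001]
force: [1.3, -0.8, -1.1]
width: 0.0851
finger_force: 0.0
```

```bash
python3 -c "
from h import *
np.set_printoptions(precision=4,suppress=True)
go(.412,-.448,-.006,60)
im,d,c=plate('wrist',0)
im,d,c=plate('scene',0)
im,d,c=plate('top',0)
"
```

```text
t 1.7 tcp [ 0.3999 -0.46    0.1072] head 60.17 F [ 1.3 -0.8 -1.1] w 0.0851 j6 -0.38 -> delta [ 16.5   4.4 113.2] spin 0.2
wrist plate [ 0.4609 -0.369 ] r 0.0628 col [197. 185. 158.] 0.82
scene plate [0.4227 0.0593] r 0.0638 col [252. 163. 183.] 0.97
top plate [ 0.46   -0.3672] r 0.0624 col [223. 208. 166.] 0.94
top plate [0.4185 0.0586] r 0.0617 col [231. 146. 171.] 0.81
top plate [0.4627 0.2762] r 0.0439 col [185. 179. 166.] 0.54
```

Request:
{"name": "play_rows", "arguments": {
  "deltas": [
    [[15,4,35,0],[15,4,70,0],[15,4,95,0],[15,4,105,0],[15,4,112,0]]
  ]
}}

```text
time_s: 2.5
tcp_pos: [0.4093, -0.4511, -0.0041]
tcp_rot: [0.867, 0.498, 0.0, 0.0]
force: [-0.5, 0.7, 0.5]
width: 0.0855
finger_force: 0.0
```

```bash
python3 -c "
from h import *
im,d,c=shot('wrist','w1.png')
go(.4305,-.419,-.006,60)
"
```

```text
t 2.55 tcp [ 0.4093 -0.4509 -0.0046] head 59.77 F [ 0.9  1.3 -0.2] w 0.0853 j6 -0.36 -> delta [38.2  2.3  1.4] spin -0.2
```

View pics/w1.png

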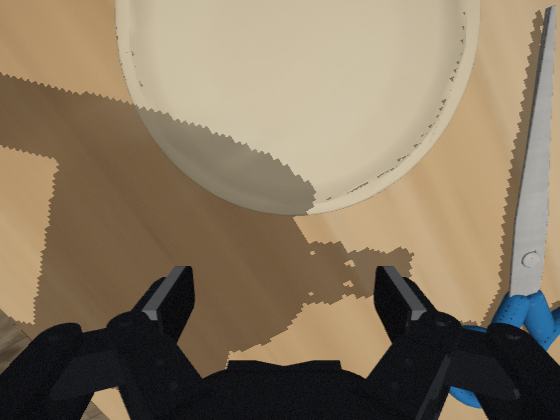

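The wrist view shows the beige plate ahead, with its near rim at (295,213), between the fingers at (180,290) and (395,290). The scissors are clear to the right at (530,230). Pushing now.

Request:
{"name": "play_rows", "arguments": {
  "deltas": [
    [[16,2,2,0],[28,2,2,0],[38,2,2,0],[48,0,2,0],[61,-5,2,0]]
  ]
}}

```text
time_s: 3.05
tcp_pos: [0.4368, -0.3944, -0.0057]
tcp_rot: [0.867, 0.499, 0.0, 0.001]
force: [-0.9, -1.7, 0.8]
width: 0.0856
finger_force: 0.9
```

Request:
{"name": "play_rows", "arguments": {
  "deltas": [
    [[14,-6,0,0],[28,-12,0,0],[42,-18,0,0],[56,-24,0,0],[70,-30,0,0]]
  ]
}}

```text
time_s: 3.55
tcp_pos: [0.4452, -0.3178, -0.0063]
tcp_rot: [0.867, 0.499, -0.0, -0.0]
force: [0.6, -2.3, 1.0]
width: 0.085
finger_force: 1.3
```

```bash
python3 -c "
from h import *
im,d,c=plate('top',0)
im,d,c=plate('wrist',0)
go(.4585,-.159,-.006,60)
"
```

```text
top plate [ 0.4881 -0.2733] r 0.0477 col [218. 204. 163.] 0.88
top plate [0.4177 0.0597] r 0.0628 col [233. 149. 174.] 0.82
top plate [ 0.6691 -0.0929] r 0.1389 col [169. 169. 165.] 0.67
wrist plate [ 0.4736 -0.2654] r 0.064 col [167. 155. 131.] 0.68
t 3.75 tcp [ 0.4452 -0.3187 -0.0064] head 59.9 F [ 0.5  0.1 -0.5] w 0.086 j6 -0.15 -> delta [144.9 -68.6  -0.3] spin -0.1
```

Request:
{"name": "play_rows", "arguments": {
  "deltas": [
    [[14,-7,0,0],[28,-14,0,0],[42,-20,0,0],[57,-27,0,0],[72,-34,0,0]]
  ]
}}

```text
time_s: 4.25
tcp_pos: [0.4519, -0.2383, -0.0063]
tcp_rot: [0.867, 0.499, -0.0, -0.0]
force: [-0.0, -0.1, -0.1]
width: 0.0854
finger_force: 0.6
```

Request:
{"name": "play_rows", "arguments": {
  "deltas": [
    [[15,-7,0,0],[30,-14,0,0],[45,-21,0,0],[60,-29,0,0],[71,-34,0,0]]
  ]
}}

```text
time_s: 4.75
tcp_pos: [0.458, -0.1596, -0.0063]
tcp_rot: [0.866, 0.499, -0.0, -0.0]
force: [-0.4, -1.4, 0.1]
width: 0.0855
finger_force: 0.6
```

```bash
python3 -c "
from h import *
im,d,c=plate('wrist',0)
go(.4385,-.194,-.006,60)
go(.425,-.117,.06,8.4)
"
```

```text
wrist plate [ 0.4862 -0.1098] r 0.064 col [163. 151. 127.] 0.81
t 4.85 tcp [ 0.458  -0.1596 -0.0063] head 59.96 F [ 0.2 -0.6 -1. ] w 0.0855 j6 0.13 -> delta [-39.5   0.3  -0.3] spin -0.0
t 4.85 tcp [ 0.458  -0.1596 -0.0063] head 59.96 F [ 0.2 -0.6 -1. ] w 0.0855 j6 0.13 -> delta [ 20.4 -50.  -66.3] spin 51.6
```

Request:
{"name": "play_rows", "arguments": {
  "deltas": [
    [[-18,0,0,0],[-36,0,0,0],[-38,0,-35,0],[-38,0,-80,0],[-38,0,-110,0]]
  ]
}}

```text
time_s: 5.35
tcp_pos: [0.4393, -0.195, 0.1059]
tcp_rot: [0.867, 0.499, 0.0, 0.0]
force: [0.3, 0.1, -0.9]
width: 0.0853
finger_force: 0.0
```

```bash
python3 -c "
from h import *
im,d,c=plate('top',0)
go(.4118,-.1192,.10,8.4)
"
```

```text
top plate [ 0.4821 -0.1089] r 0.0627 col [207. 193. 155.] 0.85
top plate [0.4164 0.0613] r 0.0608 col [229. 144. 169.] 0.71
t 5.45 tcp [ 0.4411 -0.1957  0.1073] head 59.82 F [-0.6  0.6 -0.7] w 0.0859 j6 0.05 -> delta [ 51.4 -63.8   7. ] spin 51.4
```

Request:
{"name": "play_rows", "arguments": {
  "deltas": [
    [[10,-13,0,8],[22,-27,0,16],[34,-42,0,24],[45,-56,0,32],[51,-64,0,40]]
  ]
}}

```text
time_s: 5.95
tcp_pos: [0.4083, -0.117, 0.1032]
tcp_rot: [0.986, 0.17, -0.001, -0.0]
force: [0.0, 0.2, 0.2]
width: 0.0855
finger_force: 0.0
```

Request:
{"name": "play_rows", "arguments": {
  "deltas": [
    [[0,0,0,8],[0,0,0,11.4],[0,0,0,11.4],[0,0,0,11.4],[0,0,0,11.4]]
  ]
}}

```text
time_s: 6.45
tcp_pos: [0.4093, -0.1181, 0.1035]
tcp_rot: [0.997, 0.074, -0.0, -0.0]
force: [0.4, -0.1, 0.9]
width: 0.0854
finger_force: 0.0
```

```bash
cat > press.py <<'E'
from h import *
np.set_printoptions(precision=4,suppress=True)
plate('wrist',0)
im,d,c=shot('wrist','w2.png')
P,u,v=cloud(d,c)
b=(P[:,0]>.48)&(P[:,0]<.8)&(P[:,1]>-.235)&(P[:,1]<.08)
xp=np.array([np.cos(np.radians(8.4)),np.sin(np.radians(8.4))]); yp=np.array([-xp[1],xp[0]])
o=np.array([.666,-.0817])
Q=(P[:,:2]-o)@np.c_[xp,yp]
for lo,hi in [(.01,.04),(.04,.075),(.075,.11),(.135,.145),(.145,.155),(.155,.165)]:
    k=b&(P[:,2]>lo)&(P[:,2]<hi)&(Q[:,0]<-.08)
    if k.sum()>20: print(lo,hi,k.sum(),'x',np.percentile(Q[k,0],[1,10,50,90]),'y',np.percentile(Q[k,1],[1,50,99]))
k=b&(P[:,2]>.135)&(Q[:,0]<-.11)
if k.sum()>50:
    m=cv2.fitLine(P[k,:2].astype('float32'),cv2.DIST_HUBER,0,.01,.01).ravel(); print('handle line ang',np.degrees(np.arctan2(m[1],m[0])))
go(.4118,-.1192,-.006,8.4)
E
python3 press.py
```

```text
wrist plate [ 0.4866 -0.1076] r 0.0641 col [172. 160. 135.] 0.87
wrist plate [0.4209 0.057 ] r 0.0632 col [185. 114. 138.] 0.86
0.01 0.04 9818 x [-0.1934 -0.1769 -0.1454 -0.1252] y [-0.0615 -0.0021  0.1748]
t 6.6 tcp [ 0.4093 -0.1181  0.1036] head 8.49 F [ 0.  -0.2 -0.2] w 0.0853 j6 1.07 -> delta [  2.3   1.5 109.6] spin 0.1
```

View pics/w2.png

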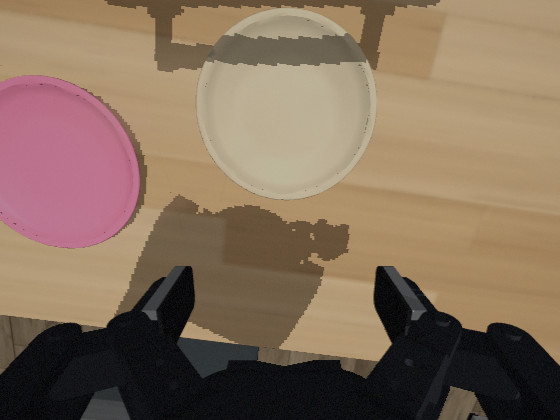

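The wrist view shows the beige plate straight ahead at (287,105) and the pink one at left (65,160), clear of the fork's lane. Lowering now, then pushing towards the press.

Request:
{"name": "play_rows", "arguments": {
  "deltas": [
    [[1,1,40,0],[2,1,80,0],[2,1,100,0],[2,1,109,0],[2,1,109,0]]
  ]
}}

```text
time_s: 7.1
tcp_pos: [0.4109, -0.1185, -0.006]
tcp_rot: [0.997, 0.074, -0.001, -0.0]
force: [-0.1, -0.3, -0.1]
width: 0.0856
finger_force: 0.0
```

Request:
{"name": "play_rows", "arguments": {
  "deltas": [
    [[8,0,0,0],[14,0,0,0],[19,0,0,0],[24,0,0,0],[28,0,0,0]]
  ]
}}

```text
time_s: 7.6
tcp_pos: [0.4397, -0.1145, -0.0049]
tcp_rot: [0.997, 0.074, 0.0, 0.0]
force: [-3.0, -0.7, 1.7]
width: 0.0856
finger_force: 1.2
```

```bash
python3 -c "
from h import *
im,d,c=plate('wrist',0)
go(.4444,-.1144,-.006,8.4)
"
```

```text
wrist plate [0.42   0.0303] r 0.0384 col [178. 106. 130.] 0.62
wrist plate [ 0.4953 -0.1056] r 0.0639 col [164. 151. 127.] 0.57
t 7.7 tcp [ 0.4399 -0.1146 -0.0051] head 8.47 F [-0.5 -0.2  0.2] w 0.0856 j6 1.1 -> delta [4.5 0.5 0.9] spin 0.1
```

Request:
{"name": "play_rows", "arguments": {
  "deltas": [
    [[1,0,0,0],[2,0,0,0],[3,0,0,0],[4,0,0,0],[5,0,0,0]]
  ]
}}

```text
time_s: 8.2
tcp_pos: [0.4441, -0.1138, -0.0053]
tcp_rot: [0.997, 0.074, -0.0, -0.0]
force: [-0.9, -0.6, 1.7]
width: 0.0849
finger_force: 0.9
```

Request:
{"name": "play_rows", "arguments": {
  "deltas": [
    [[1,0,0,0],[2,0,0,0],[2,0,0,0],[3,0,0,0],[3,0,0,0]]
  ]
}}

```text
time_s: 8.7
tcp_pos: [0.4473, -0.1134, -0.0053]
tcp_rot: [0.997, 0.074, 0.0, 0.0]
force: [-2.3, 0.0, 0.3]
width: 0.0856
finger_force: 0.7
```

Not in contact yet, so I continue slowly.

Request:
{"name": "play_rows", "arguments": {
  "deltas": [
    [[1,0,0,0],[1,0,0,0],[2,0,0,0],[2,0,0,0],[3,0,0,0]]
  ]
}}

```text
time_s: 9.2
tcp_pos: [0.45, -0.1129, -0.0053]
tcp_rot: [0.997, 0.074, -0.0, -0.0]
force: [-2.9, -0.1, 1.0]
width: 0.0855
finger_force: 0.8
```

```bash
python3 - <<'E'
from h import *
go(.4444,-.1144,-.006,8.4)
print(env.get_obs()['finger_force'])
im,d,c=plate('wrist',0)
im,d,c=plate('top',0)
E
```

```text
t 9.2 tcp [ 0.45   -0.1129 -0.0053] head 8.45 F [-2.9 -0.1  1. ] w 0.0855 j6 1.11 -> delta [-5.7  0.6  0.7] spin 0.0
0.8243162435246632
wrist plate [0.4264 0.0259] r 0.0329 col [181. 108. 133.] 0.94
wrist plate [ 0.5057 -0.104 ] r 0.0637 col [165. 153. 129.] 0.82
top plate [ 0.491  -0.1059] r 0.0564 col [180. 167. 136.] 0.93
top plate [0.4277 0.0549] r 0.0556 col [224. 140. 165.] 0.89
```

Request:
{"name": "play_rows", "arguments": {
  "deltas": [
    [[0.5,0,0,0],[1,0,0,0],[1.5,0,0,0],[2,0,0,0],[2,0,0,0]]
  ]
}}

```text
time_s: 9.9
tcp_pos: [0.4515, -0.1125, -0.0053]
tcp_rot: [0.997, 0.074, -0.0, -0.0]
force: [-4.7, -0.7, 1.7]
width: 0.0855
finger_force: 2.2
```

```bash
python3 - <<'E'
from h import *
go(.4444,-.1144,-.006,8.4)
shot('wrist','w3.png')
im,_,_=shot('scene'); cv2.imwrite('pics/s3.png',cv2.resize(im[150:300,220:370],None,fx=4,fy=4)[:,:,::-1])
E
```

```text
t 9.9 tcp [ 0.4515 -0.1125 -0.0053] head 8.45 F [-4.7 -0.7  1.7] w 0.0855 j6 1.11 -> delta [-7.3  0.8  0.7] spin 0.1
```

View pics/w3.png

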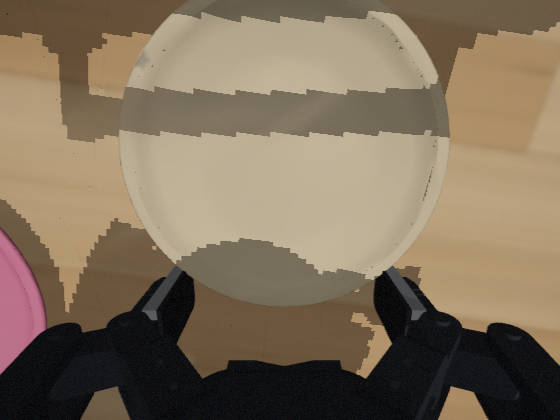

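The plate sits in the fork with both fingers on its near rim at (180,270) and (390,270). The force has risen to 4.7 N, which suggests contact with the press. One more small push to confirm.

Request:
{"name": "play_rows", "arguments": {
  "deltas": [
    [[0.5,0,0,0],[1,0,0,0],[1.5,0,0,0],[2,0,0,0],[2,0,0,0]]
  ]
}}

```text
time_s: 10.5
tcp_pos: [0.4521, -0.112, -0.0055]
tcp_rot: [0.997, 0.074, -0.002, -0.001]
force: [-12.1, -5.1, 5.2]
width: 0.0856
finger_force: 5.3
```

Stalled at 12 N, so the plate is against the press. Backing off, lifting and measuring from above.

Request:
{"name": "play_rows", "arguments": {
  "deltas": [
    [[-10,0,0,0],[-22,0,0,0],[-22,0,-40,0],[-22,0,-85,0],[-22,0,-130,0]]
  ]
}}

```text
time_s: 11.0
tcp_pos: [0.4311, -0.1155, 0.1258]
tcp_rot: [0.997, 0.074, -0.001, -0.0]
force: [1.9, 0.4, 0.9]
width: 0.0854
finger_force: 0.0
```

Request:
{"name": "play_rows", "arguments": {
  "deltas": [
    [[0,0,-45,0],[0,0,-90,0],[0,0,-135,0],[0,0,-180,0],[0,0,-190,0]]
  ]
}}

```text
time_s: 11.5
tcp_pos: [0.4336, -0.1163, 0.3192]
tcp_rot: [0.997, 0.074, 0.003, 0.001]
force: [0.5, -0.6, -1.4]
width: 0.0852
finger_force: 0.0
```

```bash
cat >> press.py <<'E'
plate('top',0)
k=(P[:,2]>.108)&(P[:,2]<.120)&b
if k.sum()>50: print('lidtop',cv2.minAreaRect(P[k,:2].astype('float32')))
E
sed -i 's/w2.png/w4.png/' press.py; python3 press.py
```

```text
wrist plate [0.4209 0.059 ] r 0.0637 col [199. 128. 152.] 0.86
wrist plate [ 0.5059 -0.1041] r 0.0627 col [183. 171. 145.] 0.74
wrist plate [ 0.6494 -0.0865] r 0.1298 col [98. 97. 98.] 0.27
0.01 0.04 3321 x [-0.1918 -0.1742 -0.1284 -0.0908] y [-0.1139 -0.0041  0.1716]
0.04 0.075 175 x [-0.0924 -0.0904 -0.089  -0.0879] y [-0.1118 -0.0065  0.1106]
0.075 0.11 1237 x [-0.0972 -0.0968 -0.0957 -0.0935] y [-0.1173 -0.0023  0.1138]
0.135 0.145 196 x [-0.1099 -0.1063 -0.1008 -0.0968] y [-0.0803 -0.0694  0.0767]
0.145 0.155 2377 x [-0.1305 -0.129  -0.1233 -0.1119] y [-0.0798 -0.0009  0.0761]
0.155 0.165 1280 x [-0.1269 -0.1252 -0.1219 -0.1185] y [-0.0803 -0.0027  0.0767]
handle line ang -81.395996
t 11.65 tcp [ 0.4319 -0.1157  0.3144] head 8.44 F [ 0.1  0.4 -0.3] w 0.0853 j6 1.09 -> delta [-20.7   0.4 320.4] spin 0.0
top plate [ 0.4989 -0.1028] r 0.0572 col [196. 183. 147.] 0.94
top plate [0.4177 0.059 ] r 0.0629 col [226. 142. 165.] 0.6
lidtop ((0.5912582874298096, -0.09448789060115814), (0.05036485567688942, 0.23546773195266724), 8.35304069519043)
```

View pics/w4.png

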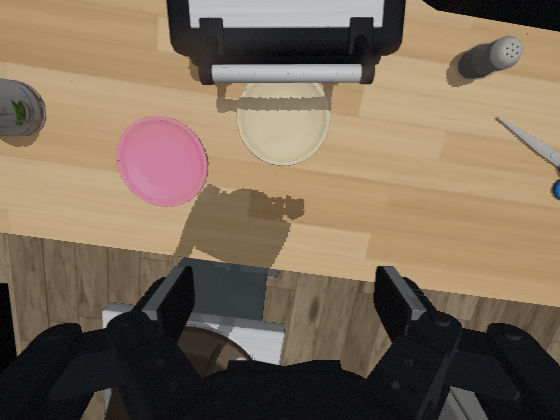

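The wrist view shows the plate at (283,120), against the press beneath the handle bar, which spans (212–362,72). The tin (20,108), pink plate (162,160), salt (508,48) and scissors are undisturbed. In the wrist frame the plate is snug and about 2–3 mm off centre. Next is the handle: turn 90° and go above it.

```bash
python3 -c "
from h import *
go(.5456,-.1014,.23,98.4)"
```

```text
t 11.75 tcp [ 0.4313 -0.1154  0.3131] head 8.44 F [-0.4 -0.8 -1.1] w 0.0854 j6 1.09 -> delta [115.3   3.1  82.8] spin -90.0
```

Request:
{"name": "play_rows", "arguments": {
  "deltas": [
    [[0,0,0,-8],[0,0,0,-16],[0,0,0,-24],[0,0,0,-32],[0,0,0,-40]]
  ],
  "hand": 0.8
}}

```text
time_s: 12.25
tcp_pos: [0.4314, -0.1153, 0.3127]
tcp_rot: [0.911, 0.413, -0.001, -0.001]
force: [0.2, 0.4, 0.2]
width: 0.0681
finger_force: 0.0
```

Request:
{"name": "play_rows", "arguments": {
  "deltas": [
    [[0,0,0,-8],[0,0,0,-16],[0,0,0,-24],[0,0,0,-32],[0,0,0,-40]]
  ]
}}

```text
time_s: 12.75
tcp_pos: [0.4314, -0.1153, 0.3127]
tcp_rot: [0.715, 0.7, -0.001, -0.002]
force: [0.3, 0.5, 0.2]
width: 0.0686
finger_force: 0.0
```

```bash
python3 -c "
from h import *
go(.5456,-.1014,.23,98.4)"
```

```text
t 12.75 tcp [ 0.4314 -0.1153  0.3127] head 88.78 F [0.3 0.5 0.2] w 0.0686 j6 -0.31 -> delta [ 16.3 114.1  82.4] spin -9.6
```

Request:
{"name": "play_rows", "arguments": {
  "deltas": [
    [[4,28,0,-5],[9,64,10,-9.6],[14,98,35,-9.6],[16,112,65,-9.6],[16,114,82,-9.6]]
  ]
}}

```text
time_s: 13.25
tcp_pos: [0.5465, -0.102, 0.2282]
tcp_rot: [0.655, 0.755, -0.001, -0.002]
force: [-0.1, -0.7, 0.3]
width: 0.0682
finger_force: 0.0
```

```bash
sed -i 's/w4.png/w5.png/' press.py; python3 press.py; python3 -c "
from h import *
go(.5456,-.1014,.128,98.4)"
```

```text
wrist plate [ 0.5015 -0.1046] r 0.0609 col [152. 141. 118.] 0.8
wrist plate [0.4218 0.0513] r 0.0587 col [185. 117. 140.] 0.79
0.01 0.04 3618 x [-0.192  -0.1767 -0.1395 -0.0945] y [-0.1015  0.0077  0.1767]
0.075 0.11 1080 x [-0.0973 -0.0971 -0.0957 -0.0938] y [-0.1136  0.0204  0.1166]
0.135 0.145 325 x [-0.112  -0.1077 -0.1015 -0.097 ] y [-0.0787  0.066   0.0783]
0.145 0.155 3028 x [-0.1306 -0.129  -0.119  -0.1114] y [-0.0782  0.0115  0.0775]
0.155 0.165 1800 x [-0.1271 -0.1253 -0.1219 -0.1184] y [-0.08    0.0115  0.0768]
handle line ang 12.442382
t 13.4 tcp [ 0.5451 -0.1023  0.2302] head 98.06 F [-0.5 -0.5  1.2] w 0.0682 j6 -0.38 -> delta [   1.5 -133.2  236.9] spin 89.7
top plate [0.4175 0.0579] r 0.0614 col [209. 130. 152.] 0.74
top plate [ 0.4729 -0.1163] r 0.0284 col [152. 139. 112.] 0.7
top plate [0.682  0.3985] r 0.0317 col [131.  78.  53.] 0.21
lidtop ((0.6663228869438171, -0.08299937844276428), (0.20186561346054077, 0.23580212891101837), 8.57396411895752)
t 13.5 tcp [ 0.5463 -0.1027  0.2327] head 98.04 F [0.8 0.1 0.7] w 0.0682 j6 -0.38 -> delta [  1.4  -0.4 104.7] spin -0.4
```

View pics/w5.png

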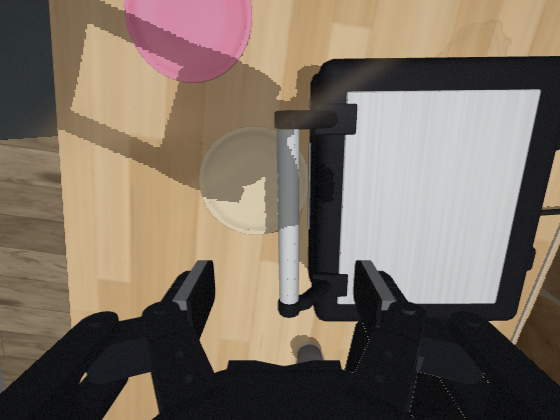

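The wrist view shows the bar at columns 280–298, rows 120–305, running between the fingers. The plate lies under it at (255,180). Descending, then gripping.

Request:
{"name": "play_rows", "arguments": {
  "deltas": [
    [[1,0,35,0],[1,0,70,0],[1,0,90,0],[1,0,100,0],[1,0,104,0]]
  ]
}}

```text
time_s: 14.0
tcp_pos: [0.5466, -0.1019, 0.1289]
tcp_rot: [0.656, 0.755, 0.0, 0.0]
force: [-0.1, 0.2, 0.8]
width: 0.0684
finger_force: 0.0
```

Request:
{"name": "play_rows", "arguments": {
  "deltas": [
    [[0,0,0,0],[0,0,0,0],[0,0,0,0],[0,0,0,0],[0,0,0,0]]
  ],
  "hand": 0,
  "squeeze": 60
}}

```text
time_s: 14.5
tcp_pos: [0.5473, -0.1018, 0.1297]
tcp_rot: [0.656, 0.755, 0.0, 0.001]
force: [0.2, 1.5, 8.4]
width: 0.0143
finger_force: 58.3
```

Request:
{"name": "play_rows", "arguments": {
  "deltas": [
    [[0,0,0,0],[0,0,0,0],[0,0,0,0],[0,0,0,0],[0,0,0,0]]
  ]
}}

```text
time_s: 15.0
tcp_pos: [0.5474, -0.1018, 0.1298]
tcp_rot: [0.656, 0.755, 0.001, 0.001]
force: [0.2, 1.4, 8.1]
width: 0.0141
finger_force: 58.3
```

```bash
cat > arc.py <<'E'
from h import *
o=env.get_obs(); M=R.from_quat(o['tcp_rot']).as_matrix(); xp=np.array([np.cos(np.radians(8.4)),np.sin(np.radians(8.4)),0])
print(o['time_s'],o['tcp_pos'].round(4),'w',o['width'],'F',np.round(o['force'],1),o['finger_force'])
a0=np.arctan2(78,230); r=np.hypot(78,230)
for th in range(0,47,3):
    a=a0+np.radians(th); d=xp*(230-r*np.cos(a))+np.array([0,0,r*np.sin(a)-78]); print(th,(M.T@d).round(1),(o['tcp_pos']+d/1000).round(4))
E
python3 arc.py
```

```text
15.0 [ 0.5474 -0.1018  0.1298] w 0.014083289380147346 F [0.2 1.4 8.1] 58.32502841949463
0 [0. 0. 0.] [ 0.5474 -0.1018  0.1298]
3 [  0.    4.4 -11.9] [ 0.5517 -0.1011  0.1417]
6 [  0.    9.5 -23.6] [ 0.5567 -0.1004  0.1534]
9 [  0.1  15.1 -35. ] [ 0.5623 -0.0996  0.1648]
12 [  0.1  21.3 -46.1] [ 0.5684 -0.0987  0.1759]
15 [  0.1  28.1 -56.8] [ 0.5751 -0.0977  0.1866]
18 [  0.2  35.5 -67.2] [ 0.5824 -0.0966  0.197 ]
21 [  0.2  43.4 -77.2] [ 0.5901 -0.0955  0.207 ]
24 [  0.3  51.8 -86.7] [ 0.5984 -0.0942  0.2166]
27 [  0.3  60.7 -95.8] [ 0.6072 -0.0929  0.2257]
30 [   0.3   70.  -104.4] [ 0.6164 -0.0916  0.2343]
33 [   0.4   79.8 -112.5] [ 0.6261 -0.0901  0.2424]
36 [   0.5   90.  -120.1] [ 0.6362 -0.0887  0.25  ]
39 [   0.5  100.6 -127.2] [ 0.6466 -0.0871  0.2571]
42 [   0.6  111.5 -133.7] [ 0.6575 -0.0855  0.2636]
45 [   0.6  122.8 -139.6] [ 0.6686 -0.0839  0.2695]
```

Gripped. Lifting along the arc.

Request:
{"name": "play_rows", "arguments": {
  "deltas": [
    [[0,2,-6,0],[0,5.5,-14,0],[0,9.5,-23.6,0],[0,14,-33,0],[0,19.5,-43,0]]
  ]
}}

```text
time_s: 15.5
tcp_pos: [0.5656, -0.099, 0.1725]
tcp_rot: [0.656, 0.755, -0.0, -0.0]
force: [0.2, -3.0, -7.3]
width: 0.014
finger_force: 58.5
```

Request:
{"name": "play_rows", "arguments": {
  "deltas": [
    [[0,5,-8,0],[0,10.5,-16,0],[0,16,-24,0],[0,22,-31.5,0],[0,28,-39,0]]
  ]
}}

```text
time_s: 16.0
tcp_pos: [0.5915, -0.095, 0.2114]
tcp_rot: [0.656, 0.755, -0.002, -0.002]
force: [-12.5, -3.4, 4.4]
width: 0.0142
finger_force: 58.4
```

Request:
{"name": "play_rows", "arguments": {
  "deltas": [
    [[0,6.5,-7,0],[0,13,-13.5,0],[0,20,-20,0],[0,27,-26,0],[0,34.5,-32,0]]
  ]
}}

```text
time_s: 16.5
tcp_pos: [0.6239, -0.0901, 0.2445]
tcp_rot: [0.656, 0.755, -0.002, -0.003]
force: [-31.8, -2.3, 29.0]
width: 0.014
finger_force: 59.6
```

```bash
python3 arc.py | head -1
```

```text
16.5 [ 0.6239 -0.0901  0.2445] w 0.014027007975250881 F [-31.8  -2.3  29. ] 59.62763249874115
```

The force shows the path running slightly inside the true arc, so I shift it a few mm outward and go on slowly.

Request:
{"name": "play_rows", "arguments": {
  "deltas": [
    [[0,1,-4,0],[0,5,-8,0],[0,9,-11,0],[0,14,-15,0],[0,19,-18,0]]
  ]
}}

```text
time_s: 17.0
tcp_pos: [0.6457, -0.0869, 0.2614]
tcp_rot: [0.656, 0.755, -0.0, -0.001]
force: [-10.8, 3.8, 6.1]
width: 0.0139
finger_force: 60.3
```

```bash
cat > ang.py <<'E'
from h import *
np.set_printoptions(precision=4,suppress=True)
o=env.get_obs(); print(o['time_s'],o['tcp_pos'].round(4),'w',round(o['width'],4),'F',np.round(o['force'],1),round(o['finger_force'],1))
xp=np.array([np.cos(np.radians(8.4)),np.sin(np.radians(8.4))]); yp=np.array([-xp[1],xp[0]])
for n,O in [('scene',(.6676,-.0809)),('top',(.6645,-.0826)),('wrist',(.6693,-.0831))]:
    im,d,c=shot(n,'z_%s_%.0f.png'%(n,o['time_s']*10)); P,u,v=cloud(d,c); Q=(P[:,:2]-np.array(O))@np.c_[xp,yp]; z=P[:,2]-.07; x=.105-Q[:,0]
    k=(abs(Q[:,1])<.11)&(x>.0)&(x<.3)&(z>-.02)&(z<.3)
    x,z=x[k],z[k]; best=None
    # lid top plane: 45 mm above hinge axis in lid frame
    for t in np.arange(20,60,.25):
        a=np.radians(t); n_=-x*np.sin(a)+z*np.cos(a); al=x*np.cos(a)+z*np.sin(a)
        s=((abs(n_-.045)<.0025)&(al>.02)&(al<.19)).sum()
        if best is None or s>best[0]: best=(s,t)
    print(n,'lid angle',best[1],'n',best[0])
E
python3 ang.py
```

```text
17.0 [ 0.6457 -0.0869  0.2614] w 0.0139 F [-10.8   3.8   6.1] 60.3
scene lid angle 39.75 n 402
top lid angle 40.0 n 493
wrist lid angle 39.0 n 28604
```

Request:
{"name": "play_rows", "arguments": {
  "deltas": [
    [[0,3,-3.5,0],[0,8,-6.5,0],[0,13,-9.5,0],[0,18,-12,0],[0,20.5,-13,0]]
  ]
}}

```text
time_s: 17.65
tcp_pos: [0.6667, -0.0837, 0.2743]
tcp_rot: [0.656, 0.755, -0.0, -0.001]
force: [-8.3, 5.6, 3.9]
width: 0.0138
finger_force: 60.6
```

```bash
python3 ang.py
```

```text
17.65 [ 0.6667 -0.0837  0.2743] w 0.0138 F [-8.3  5.6  3.9] 60.6
scene lid angle 45.75 n 285
top lid angle 45.5 n 376
wrist lid angle 44.5 n 22876
```

Request:
{"name": "play_rows", "arguments": {
  "deltas": [
    [[0,0,0,0],[0,0,0,0],[0,0,0,0],[0,0,0,0],[0,0,0,0]]
  ]
}}

```text
time_s: 18.3
tcp_pos: [0.6664, -0.0838, 0.2741]
tcp_rot: [0.656, 0.755, -0.0, -0.001]
force: [-6.6, 6.0, 1.6]
width: 0.0138
finger_force: 60.4
```

```bash
python3 -c "
from h import *
a,_,_=shot('scene'); b,_,_=shot('top')
f=lambda i:cv2.resize(i,(400,400))
cv2.imwrite('pics/end.png',np.hstack([f(a[140:320,180:380]),f(b[140:320,180:420])])[:,:,::-1])
for n in ['scene','top']:
    for t in ['tin','salt','pepper','spice','plate']:
        for r in finder.silhouettes(n,t)[:2]: print(n,t,np.round(r['point']),round(r['score'],2))
"; python3 ang.py
```

```text
scene tin [237. 282.] 0.64
scene pepper [195. 237.] 0.82
scene spice [163. 254.] 0.71
scene plate [311. 225.] 0.85
scene plate [302. 264.] 0.55
top tin [201. 255.] 0.71
top tin [311. 234.] 0.55
top salt [377. 214.] 0.69
top salt [312. 233.] 0.58
top spice [167. 195.] 0.64
top plate [262. 269.] 0.84
top plate [313. 231.] 0.73
18.9 [ 0.6664 -0.0838  0.2741] w 0.0144 F [-7.6  5.9  2.4] 60.4
scene lid angle 45.5 n 288
top lid angle 45.25 n 395
wrist lid angle 44.5 n 22963
```

View pics/end.png

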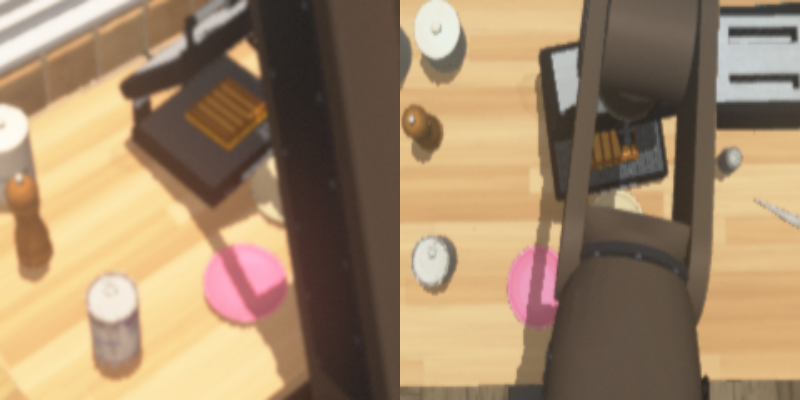

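The lid is held open at about 45°. The sandwich lies in the press (left half (225,110), right half (610,150)), and the plate sits at its front (left half (270,190), right half (615,200)). The other things stand where they were.

```bash
python3 -c "
from station import env
print(env.finish_job())"
```

```text
the job is handed in; nothing more can be done
None
```

The job is handed in: the beige plate is snug against the press front, about 2–3 mm left of centre by my measurement, and the gripper is holding the lid at 45° (cameras read 44.5–45.5°), with the sandwich in the press and the tin, shaker, mill and jar where they stood.

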